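# Unlock the imaging station's swivel mirror and hold it on the sample vial

## Robot

A 6-joint arm with a two-finger parallel gripper is mounted at the origin on the work surface. World frame = base frame: x ahead of the robot, y to its left, z up, the work surface at z = 0. Lengths are in m, angles in rad, forces in N, time in s.
With the tool pointing down it reaches from about 0.325 to 0.875 m from the base axis. Payload 4.4 kg.
Tool frame: the origin (TCP) lies on the centre line of the jaws, within the pads' length; the fingertips stand 8 mm ahead of it and the grasp point (between the pads) lies 11 mm behind it; z points along the fingers, y is the line along which they close (so a half turn about z gives the same grasp; the last joint's range is limited). The gripper opens to 85 mm and grips with 20 to 120 N. Pads are 22 mm wide; open, the fingers measure 114 mm over their backs; the gripper's body (76 mm by 85 mm) begins 54 mm behind the grasp point. The pads swing forward as they close: fully open they stand 13 mm farther back than shut.
Start: joints at [1.111, 0.207, 1.542, -0, 1.393, -0.15], TCP at [0.175, 0.548, 0.239] pointing down, gripper open.
Joint ranges: [-2.73, 2.73], [-0.86, 2.22], [0.23, 2.46], [-1.11, 4.25], [0.08, 2.63], [-2.82, 2.82]. Speed limits (rad/s): [2.79, 2.79, 3.14, 3.14, 3.14, 3.14].

## Interface

Orientations are given as a unit quaternion [x, y, z, w].
In Python, from workcell import sense, camera, sign_off gives the robot as it stands.
- The arm moves only by the tool carry_out, never from a script. Its argument "increments" is text: rows parted by semicolons, each of 7 numbers parted by spaces: the shift along the tool's x, y, z in mm, then the turn, a rotation vector about the tool's x, y, z in rad, then the opening, from 0 (shut) to 1 (fully open). In form: dx dy dz rx ry rz fingers; .... A call has 1 to 8 rows; each row shifts and turns the commanded pose from where the row before left it, along the tool's axes as they then stand; what a row does not reach is not made up. A row lasts 1/10 s, in which the tool goes at most 50 mm and 8.59 degrees, less where a joint would pass 70% of its speed; a pose out of reach is approached as far as the arm can. A call with a gripper value outside its range is refused whole. The fingers move at their own pace and stop on an object; "squeeze" is the grip in N (left out, the last holds). Time passes only in rows, so rows that do not move let the fingers close. It gives the time, the measured TCP pose, the force, the opening and the grip force at its end, in the units of the state.
- sense(): the state, without advancing time (a new reading comes with each control period).
- camera(name): name is "scene" or "top"; returns a dict with "pixels" (420x560x3 uint8, red, green, blue), "camera_matrix" (3x3 intrinsics, pixels), "dist_coeffs" ([k1, k2, p1, p2, k3] as OpenCV has them; the pictures are not rectified), "rvec" (rotation vector, rad) and "tvec" (3), from world to camera coordinates, as OpenCV has them. Camera axes: x right, y down, z forward; pixel columns grow to the right and rows downward; lengths in m; the calibration is good to about 2 mm. A picture is of the moment at which its call begins. There is no depth.
- sign_off(): hands the job in; it is judged then, once.
The state is a dict: "t": time; "joints": joint angles; "dq": joint speeds; "joint_torque": joint torques, N m; "position": TCP position; "tcp_rot": TCP orientation; "force": force on the tool from outside, world axes, zero at the start; "ft_torque": the same for the moment, N m; "opening": finger opening in m; "grip_force": force on a finger pad.
Only numpy, scipy, OpenCV 4.12 (cv2) and the standard library are available. Lean on these libraries where they do the work, as an engineer would, in place of code of your own. Each camera call takes 0.05 s, during which the arm holds its last target. There are 200 camera calls.

## Task

Release the imaging station's mirror: turn the bayonet lock knob anticlockwise to its stop, lift it straight out and set it down in the shallow steel tray, without dropping it. Then take the mirror by its top tab and turn it until the station's camera, looking into the middle of the mirror, sees the dark band of the vial that stands alone on the round post; the mirror springs back if let go, so finish while still holding it steady at that angle. Leave the other things on the bench where they are.

Things in the scene. Friction and masses are not known exactly. Their poses are not given: they have to be found in the camera images.
- station: White base of the imaging station, fixed: a 445 x 70 mm bar, 10 mm thick, with a 170 mm disc under the mirror. Origin on the bench at the mirror's vertical hinge axis; x points along the bar to the camera, z up. Grey camera box (60 x 54 x 60 mm, up to 130 mm high) at x = 265 mm; aluminium lock block (60 x 60 mm, top 50 mm high) centred at x = -120 mm.
- lens (a point): Front of the camera's lens, 100 mm above the bench, 210 mm from the hinge axis, looking straight at the mirror; it does not move relative to the station.
- lock_seat (a point): Centre of the lock block's top, 50 mm above the bench, on the lock's axis; axes as the station's. Its 6 mm plate has a keyhole slot 38 x 13 mm along x with a 17 mm square middle. Seated, the knob's x is 0.9 to 1.15 rad clockwise (from above) of this x and its lug is caught under the plate; turned anticlockwise until the two agree (stop there, up to 0.15 rad beyond) it lifts straight out.
- lock: Bayonet lock knob of plain metal, loose, 63 to 117 g. Origin on its axis, under its flange (42 mm across, 6 mm thick), which rests on the lock block. Below: a shaft 14 mm across, a cross lug 32 x 8 x 5 mm along x (8 to 13 mm down), a stub 10 mm across ending 36 mm down, which keeps the mirror from turning until lifted 40 mm. Set down, it tips onto its side.
- lock_grip (a point): Middle of the knob's grip bar, 28 mm above the knob's origin, axes as the knob's. The bar is 40 mm long (x), 12 mm thick (y) and 30 mm high, from 6 to 36 mm above the origin.
- mirror: Swivelling mirror, black frame 76 wide x 68 mm high (67 to 135 mm above the bench). Origin on the bench on its vertical hinge axis, which lies in the reflecting face; x is that face's normal. Parked (at the start) x is the station's x: it faces the lens. It turns only clockwise from above, up to 1.45 rad, against a light spring (0.08 N m per rad) that brings it back.
- tab (a point): Point to grip on the metal tab on top of the mirror, on the hinge axis, 158 mm above the bench; axes as the mirror's. The tab is 12 mm thick (x), 32 mm wide (y), 135 to 172 mm above the bench. Low down a forked tail 134 mm long points along -x, 18 to 30 mm above the bench, and swings with the mirror.
- needle: Thin dark needle low over the station's disc, its outer end 77 mm from the hinge axis, geared two to one to the mirror, so it turns clockwise by twice the mirror's angle. Origin on the bench on the hinge axis; x points along the needle, which is where the camera's line of sight goes after reflection at the middle of the mirror. Do not turn it by hand.
- vial: The sample vial, fixed: a clear vial 28 mm across with a white cap, alone on a round steel post, 150 mm high over all, foot 60 mm across. Origin on the bench on its axis. Seen from the mirror it stands 1.2 to 2.45 rad clockwise of the lens, 0.13 to 0.4 m away; the mirror must turn by half that angle.
- band (a point): Middle of the black band (18 mm high) round the vial, on the vial's axis, 100 mm above the bench.
- tray: Shallow open steel tray, fixed, 130 x 130 x 20 mm, walls and floor 4 to 5 mm thick. Origin on the bench under its centre.
- beaker: Glass beaker, 72 mm across, 95 mm high, bystander. Origin under its centre.
- tube_rack: White tube rack 70 x 110 mm, 57 mm high with its tubes, bystander. Origin under its centre.
- timer: White bench timer 70 x 75 x 25 mm, bystander. Origin under its centre.
- pipette: Pipette lying along its x, about 240 mm long and 24 mm high, bystander. Origin under it.
- jar: Amber jar, 50 mm across, 75 mm high, bystander. Origin under its centre.
- dish: Clear round dish, 60 mm across, 14 mm high, bystander. Origin under its centre.
Things that resemble listed ones, but are neither listed nor needed, are in the scene too. What is shaped like the lock but blue or yellow is not meant.

How it is judged:
By the outcome, as a careful person would: the job done as asked, in the order asked, and still so for the second after the job is handed in, while the arm keeps its last pose, push and grip.
It also fails if it takes over 58 s, if anything falls off the work surface, if the arm or the gripper's body presses on something with over 40 N, if the wrist force passes 120 N, or if a joint passes its speed limit or range.

## Working session

There is one attempt and no reset: what is moved stays moved. The work goes in short steps, Python scripts to look and compute and a tool call to move; the robot and the scene stay as the last step left them, time stands still between calls to the robot, and variables do not carry over. Pictures are saved under pics/ and viewed, at most 11 in all, crops included, and the job is handed in when it is done.

Besides the shell and the picture viewer there is one more tool, called as a command line: name --argument value ..., lists and objects as JSON in quotes. carry_out: Moves the arm, as the interface text tells. Its arguments: {"type":"object","properties":{"increments":{"type":"string"},"squeeze":{"type":"number"}},"required":["increments"]}

```bash
mkdir -p pics
cat > h.py <<'E'
import numpy as np, cv2, pickle
from workcell import sense, camera
def snap(n,f):
    c=camera(n); pickle.dump(c,open(f'pics/{f}.pkl','wb')); cv2.imwrite(f'pics/{f}.png',c['pixels'][:,:,::-1]); return c
def load(f): return pickle.load(open(f'pics/{f}.pkl','rb'))
def ray(c,uv):
    K=np.array(c['camera_matrix']);d=np.array(c['dist_coeffs'])
    p=cv2.undistortPoints(np.array(uv,float).reshape(-1,1,2),K,d).reshape(-1,2)
    R=cv2.Rodrigues(np.array(c['rvec'],float))[0]; o=-R.T@np.array(c['tvec']).ravel()
    D=np.c_[p,np.ones(len(p))]@R; return o,D/np.linalg.norm(D,axis=1)[:,None]
def plane(c,uv,z):
    o,D=ray(c,uv); return o+D*((z-o[2])/D[:,2])[:,None]
def cross(c1,p1,c2,p2):
    o1,d1=ray(c1,p1);o2,d2=ray(c2,p2);d1=d1[0];d2=d2[0]
    s=np.linalg.lstsq(np.c_[d1,-d2],o2-o1,rcond=None)[0]
    a=o1+s[0]*d1;b=o2+s[1]*d2; return (a+b)/2,np.linalg.norm(a-b)
def proj(c,P):
    return cv2.projectPoints(np.array(P,float).reshape(-1,1,3),np.array(c['rvec'],float),np.array(c['tvec'],float),np.array(c['camera_matrix']),np.array(c['dist_coeffs']))[0].reshape(-1,2)
E
python3 -c "
from h import *
for n in('scene','top'):
    c=snap(n,n+'0'); im=cv2.resize(c['pixels'][:,:,::-1],(784,588)); cv2.imwrite(f'pics/{n}0b.png',im); print(ray(c,[[280,210]]),c['camera_matrix'])
print(sense())"
```

```text
(array([1.49169229, 0.28021877, 1.06898183]), array([[-0.67134851, -0.20283213, -0.71284662]])) [[504.74543898   0.         283.72960448]
 [  0.         504.74543898 208.69634442]
 [  0.           0.           1.        ]]
(array([0.47446977, 0.04935308, 1.21318964]), array([[ 0.1263114 , -0.02409736, -0.99169791]])) [[413.37566339   0.         268.36784517]
 [  0.         413.37566339 215.80858933]
 [  0.           0.           1.        ]]
{'t': 0.1, 'joints': array([ 1.11051212e+00,  2.07368797e-01,  1.54285067e+00,  2.51854712e-05,
        1.39349607e+00, -1.50508933e-01]), 'dq': array([-0.00052573, -0.00251051, -0.00280334, -0.00076943,  0.00159568,
        0.00041226]), 'joint_torque': array([-1.45190792e-03, -3.84087038e+01, -2.92550755e+01, -3.37955198e-04,
        4.80169940e-03, -1.86846438e-05]), 'position': array([0.1749874 , 0.54701023, 0.23820378]), 'tcp_rot': array([ 1.54271202e-01,  9.88027970e-01, -1.00859883e-03, -3.30964248e-04]), 'force': array([ 0.23011444, -0.5156098 ,  0.23563929]), 'ft_torque': array([ 0.03075342, -0.00875693, -0.01178424]), 'grip_force': 0.0, 'opening': 0.08568002415919912}
```

View pics/scene0b.png

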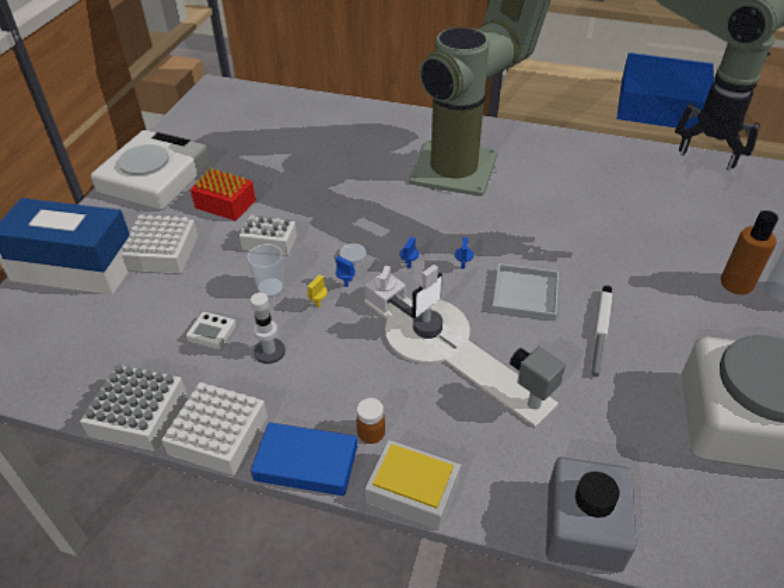

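View pics/top0b.png

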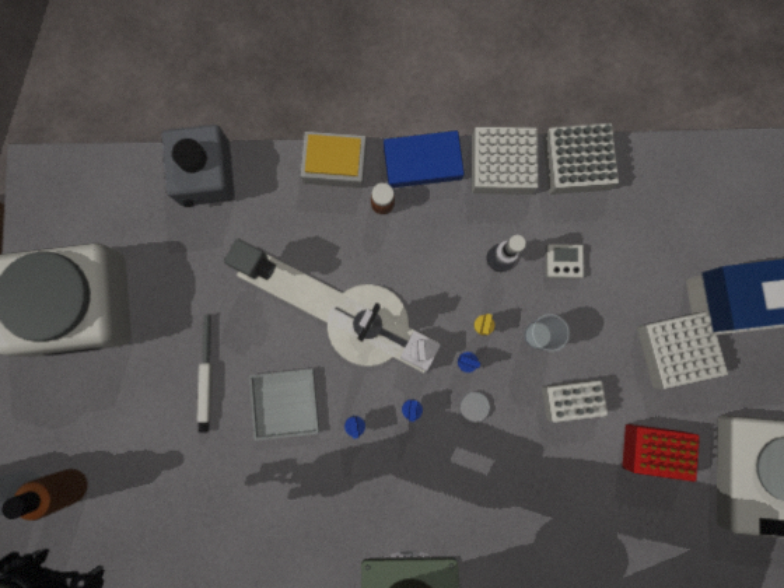

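The views show the station. In the scene view (784 px wide) the mirror is at about (428,300), the lock block (382,290), the vial (263,320) and the tray (525,290). In the top view the hinge is at about (368,322), the lock block (420,350), the vial (508,250) and the tray (285,403). Next is one magnified composite of both views.

```bash
python3 -c "
from h import *
a=cv2.imread('pics/top0.png')[205:275,235:325]; b=cv2.imread('pics/scene0.png')[180:250,255:345]
d=cv2.imread('pics/top0.png')[160:200,345:385]; e=cv2.imread('pics/scene0.png')[205:265,170:210]
f=lambda x,s:cv2.resize(x,None,fx=s,fy=s,interpolation=cv2.INTER_NEAREST)
C=np.zeros((600,800,3),np.uint8)
A=f(a,4.4);C[:308,:396]=A;B=f(b,4.4);C[:308,400:796]=B
D=f(d,4.8);C[310:310+D.shape[0],:D.shape[1]]=D;E=f(e,4.8);C[310:310+E.shape[0],400:400+E.shape[1]]=E
cv2.imwrite('pics/comp1.png',cv2.convertScaleAbs(C,alpha=1.3))
"
```

```text
(no output)
```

View pics/comp1.png

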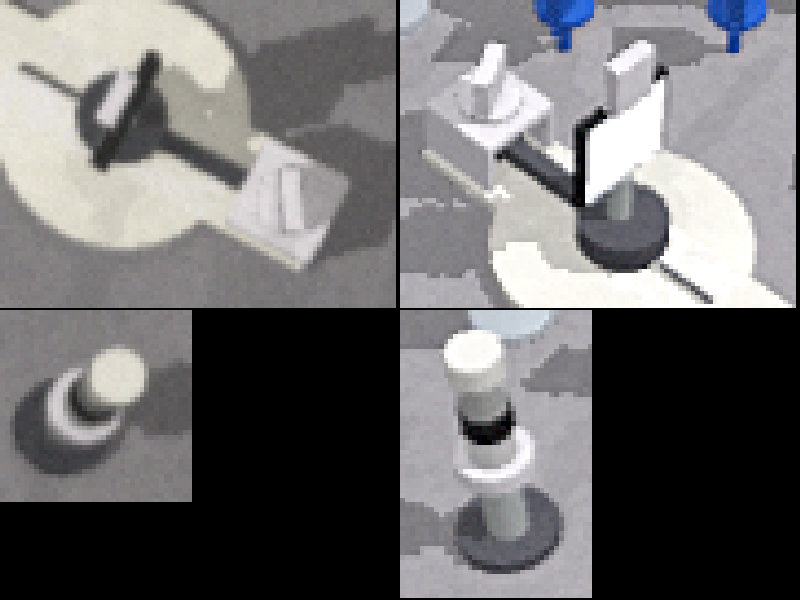

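```bash
cat > m1.py <<'E'
from h import *
T=load('top0');S=load('scene0')
ct=lambda u,v:((u+.5)/4.4+235-.5,(v+.5)/4.4+205-.5)
cs=lambda u,v:((u-400+.5)/4.4+255-.5,(v+.5)/4.4+180-.5)
vt=lambda u,v:((u+.5)/4.8+345-.5,(v-310+.5)/4.8+160-.5)
vs=lambda u,v:((u-400+.5)/4.8+170-.5,(v-310+.5)/4.8+205-.5)
P=lambda l:np.round(np.array(l)*1000,1)
# disc circle: white-ish mask
for n,c in(('T',T),('S',S)):
    hsv=cv2.cvtColor(c['pixels'],cv2.COLOR_RGB2HSV); g=c['pixels'].astype(int)
    m=((g[...,0]-g[...,2]>10)&(hsv[...,2]>(120 if n=='T' else 170))).astype(np.uint8)
    k=cv2.connectedComponentsWithStats(m); 
    uv0=proj(c,[[.47,.07,.01]])
    j=max(range(1,k[0]),key=lambda i:k[2][i,4] if np.linalg.norm(k[3][i]-uv0)<60 else 0)
    cnt=max(cv2.findContours((k[1]==j).astype(np.uint8),0,1)[0],key=cv2.contourArea).reshape(-1,2)
    W=plane(c,cnt,.010)[:,:2]
    best=None;rng=np.random.default_rng(0)
    for _ in range(3000):   # ransac, known radius 85 mm
        a,b,d=W[rng.choice(len(W),3,False)]
        A=2*np.array([b-a,d-a])
        if abs(np.linalg.det(A))<1e-6: continue
        o=np.linalg.solve(A,[b@b-a@a,d@d-a@a]);r=np.linalg.norm(a-o)
        if abs(r-.085)>.006: continue
        q=(abs(np.linalg.norm(W-o,axis=1)-r)<.002).sum()
        if best is None or q>best[0]: best=(q,o,r)
    print(n,'disc',best[0],len(W),P(best[1]),P(best[2]))
print('block corners z50',P(plane(T,[ct(262,140),ct(347,180),ct(305,268),ct(226,225)],.05)))
bt=[ct(281,167),ct(296,165),ct(303,227),ct(288,231)]
print('bar top z86',P(plane(T,bt,.086)),P(plane(T,bt,.086).mean(0)))
print('needle',P(plane(T,[ct(22,66),ct(84,95)],.016)),P(plane(S,[cs(711,300),cs(664,266)],.016)))
print('block top front corner x',[P(x) for x in cross(T,ct(226,225),S,cs(494,135))], [P(x) for x in cross(T,ct(305,268),S,cs(550,103))])
print('tab top x',[P(x) for x in cross(T,ct(119,92),S,cs(631,52))])
print('cap x',[P(x) for x in cross(T,vt(119,375),S,vs(474,345))])
print('band x',[P(x) for x in cross(T,vt(92,400),S,vs(486,426))], P(plane(S,[vs(486,426)],.1)))
print('foot',P(plane(T,[vt(60,425)],.0)),P(plane(S,[vs(508,524)],.01)))
# tray
tr=np.array([(252,372),(313,368),(319,434),(257,440)])/1.4
trs=np.array([(497,267),(558,271),(556,316),(485,310)])/1.4
print('tray',P(plane(T,tr,.02)),P(plane(T,tr,.02).mean(0)),P(plane(S,trs,.02).mean(0)))
E
python3 m1.py
```

```text
T disc 57 114 [565.2  73.3] 82.5Traceback (most recent call last):
  File "m1.py", line 26, in <module>
    print(n,'disc',best[0],len(W),P(best[1]),P(best[2]))
                   ~~~~^^^
TypeError: 'NoneType' object is not subscriptable
```

```bash
sed -i 's/\[\[.47,.07,.01\]\]/[[.565,.075,.01]]/; s/    print(n,.disc.*/    print(n,len(W),best and (best[0],P(best[1]),P(best[2])))/' m1.py; python3 m1.py
```

```text
T 371 (np.int64(59), array([564.7,  75.9]), np.float64(83.6))
S 4 None
block corners z50 [[546.9 -17.1  50. ]
 [520.4 -70.6  50. ]
 [465.2 -42.3  50. ]
 [493.2   7.1  50. ]]
bar top z86 [[527.7 -26.4  86. ]
 [528.8 -35.7  86. ]
 [490.5 -38.9  86. ]
 [488.2 -29.6  86. ]] [508.8 -32.7  86. ]
needle [[601.  138.5  16. ]
 [580.9  97.7  16. ]] [[604.6 140.   16. ]
 [585.5 105.5  16. ]]
block top front corner x [array([498.7, -12.4,  14.5]), np.float64(37.8)] [array([460.9, -25.2,   9.2]), np.float64(41.3)]
tab top x [array([567.7,  72.8, 176.2]), np.float64(3.3)]
cap x [array([ 701.7, -210.8,  152.7]), np.float64(0.8)]
band x [array([ 701.6, -212. ,   88.4]), np.float64(2.2)] [[ 711.  -207.3  100. ]]
foot [[ 703.8 -210.9    0. ]] [[ 704.8 -209.8   10. ]]
tray [[471.  310.4  20. ]
 [476.7 185.5  20. ]
 [344.1 174.1  20. ]
 [334.6 299.3  20. ]] [406.6 242.3  20. ] [417.3 244.2  20. ]
```

```bash
cat >> m1.py <<'E'
print('----')
print([P(x) for x in cross(T,ct(262,140),S,cs(494,138))],[P(x) for x in cross(T,ct(226,225),S,cs(551,103))])
print('bar top scene z86',P(plane(S,[cs(488,44),cs(505,47),cs(490,64),cs(474,60)],.086)))
print('bar x',[P(x) for x in cross(T,ct(292,197),S,cs(490,53))])
h=np.array([.566,.074]);print('bar proj',proj(T,[[.507,-.031,.086],[.566,.074,.172],[.702,-.211,.1]]),ct(292,197),ct(119,92),vt(92,400))
# tray by mask
g=cv2.imread('pics/top0.png'); E=cv2.Canny(g,40,100)[255:325,170:235]
ys,xs=np.nonzero(E);r=cv2.minAreaRect(np.c_[xs+170,ys+255].astype(np.float32));print(r,P(plane(T,cv2.boxPoints(r),.02)),P(plane(T,[r[0]],.02)))
E
python3 m1.py | sed '1,/----/d'
```

```text
[array([546.4, -16.9,  58.1]), np.float64(0.5)] [array([493.4,   6.4,  45.4]), np.float64(1.2)]
bar top scene z86 [[492.1 -37.2  86. ]
 [491.8 -25.8  86. ]
 [509.7 -30.5  86. ]
 [508.9 -41.5  86. ]]
bar x [array([508.7, -31.4,  94.6]), np.float64(1.3)]
bar proj [[300.37886748 250.16732624]
 [260.59296238 226.49699678]
 [364.74399828 177.23036178]] (300.97727272727275, 249.38636363636363) (261.6590909090909, 225.52272727272728) (363.7708333333333, 178.35416666666666)
((207.03102111816406, 294.3724365234375), (63.19761657714844, 55.64047622680664), 85.2363510131836) [[472.7 319.9  20. ]
 [482.8 160.9  20. ]
 [306.2 147.5  20. ]
 [296.5 303.6  20. ]] [[388.7 233.   20. ]]
```

carry_out --increments "-35 -32 0 0 0 0 0.5;-35 -32 0 0 0 0 0.5;-35 -32 0 0 0 0 0.5;-35 -32 0 0 0 0 0.5;-35 -32 0 0 0 0 0.5;-35 -32 0 0 0 0 0.5;-35 -32 0 0 0 0 0.5"

```text
t: 0.8
position: [0.3406, 0.2578, 0.239]
tcp_rot: [0.154, 0.988, -0.0, -0.0]
force: [0.9, 0.3, 0.2]
opening: 0.043
grip_force: 0.0
```

carry_out --increments "-35 -32 0 0 0 0 0.5;-35 -32 0 0 0 0 0.5;-35 -32 0 0 0 0 0.5;-35 -32 0 0 0 0 0.5;-35 -32 0 0 0 0 0.5;-35 -32 0 0 0 0 0.5;-35 -32 0 0 0 0 0.5"

```text
t: 1.5
position: [0.5057, -0.0303, 0.2389]
tcp_rot: [0.155, 0.988, 0.0, -0.0]
force: [1.1, 0.5, 0.6]
opening: 0.0429
grip_force: 0.0
```

carry_out --increments "0 0 0 0 0 0.14 0.5;0 0 0 0 0 0.14 0.5;0 0 0 0 0 0.14 0.5;0 0 0 0 0 0.14 0.5;0 0 0 0 0 0.14 0.5;0 0 0 0 0 0.14 0.5;0 0 0 0 0 0.14 0.5;0 0 0 0 0 0.14 0.5"

```text
t: 2.3
position: [0.5049, -0.0283, 0.2387]
tcp_rot: [0.658, 0.753, -0.0, -0.001]
force: [-0.3, 0.0, -0.2]
opening: 0.043
grip_force: 0.0
```

carry_out --increments "0 0 0 0 0 0.14 0.5;0 0 0 0 0 0.14 0.5;0 0 0 0 0 0.14 0.5;0 0 0 0 0 0.14 0.5;0 0 0 0 0 0.14 0.5;0 0 0 0 0 0.14 0.5;0 0 0 0 0 0.14 0.5;0 0 0 0 0 0.14 0.5"

```text
t: 3.1
position: [0.5049, -0.0283, 0.2387]
tcp_rot: [0.957, 0.289, -0.001, -0.0]
force: [-0.0, -0.2, 0.0]
opening: 0.0428
grip_force: 0.0
```

```bash
cat >> h.py <<'E'
from scipy.spatial.transform import Rotation as Ro
def delta(p,yaw=None,tilt=None):
    """tool-frame shift (mm) and rotvec to TCP p with tool down and tool y at world angle yaw (deg)"""
    s=sense();R=Ro.from_quat(s['tcp_rot']);x=R.as_matrix()
    print('t',s['t'],'pos',s['position'].round(4),'yawy',np.degrees(np.arctan2(x[1,1],x[0,1])).round(2),'q',s['joints'].round(2),'open',round(s['opening'],4),'grip',round(s['grip_force'],1),'F',s['force'].round(1),'M',s['ft_torque'].round(2))
    print('shift',np.round(R.inv().apply(np.array(p)-s['position'])*1000,1))
    if yaw is not None:
        a=np.radians(yaw);y=np.array([np.cos(a),np.sin(a),0]);z=np.array([0,0,-1.]);G=Ro.from_matrix(np.c_[np.cross(y,z),y,z])
        print('rot',(R.inv()*G).as_rotvec().round(3))
E
python3 -c "
from h import *
delta([.5075,-.0317,.069],-85.3)"
```

```text
t 3.1 pos [ 0.5049 -0.0283  0.2387] yawy -56.42 q [-0.23  0.06  1.71 -0.    1.37  0.76] open 0.0428 grip 0.0 F [-0.  -0.2  0. ] M [-0.03 -0.    0.01]
shift [  0.4   4.4 169.7]
rot [-0.001  0.001  0.504]
```

carry_out --increments "0 0 0 0 0 0.126 0.5;0 0 0 0 0 0.126 0.5;0 0 0 0 0 0.126 0.5;0 0 0 0 0 0.126 0.5;2.3 3.6 35 0 0 0 0.5;0 0 35 0 0 0 0.5;0 0 35 0 0 0 0.5;0 0 0 0 0 0 0.5"

```text
t: 3.9
position: [0.5029, -0.0307, 0.1287]
tcp_rot: [0.999, 0.044, -0.006, -0.002]
force: [-0.6, 0.4, 0.2]
opening: 0.0427
grip_force: 0.0
```

```bash
python3 -c "
from h import *
delta([.5075,-.0317,.069],-85.3)
for n in('scene','top'): snap(n,n+'1')
a=cv2.imread('pics/top1.png')[205:275,255:345]; b=cv2.imread('pics/scene1.png')[160:230,235:325]
cv2.imwrite('pics/c2.png',cv2.resize(np.hstack([a,b]),None,fx=4.4,fy=4.4,interpolation=2))"
```

```text
t 3.9 pos [ 0.5029 -0.0307  0.1287] yawy -84.98 q [-0.23  0.19  1.81 -0.    1.16  1.25] open 0.0427 grip 0.0 F [-0.6  0.4  0.2] M [-0.05  0.04  0.03]
shift [ 5.2  1.7 59.6]
rot [-0.004  0.012  0.006]
```

View pics/c2.png

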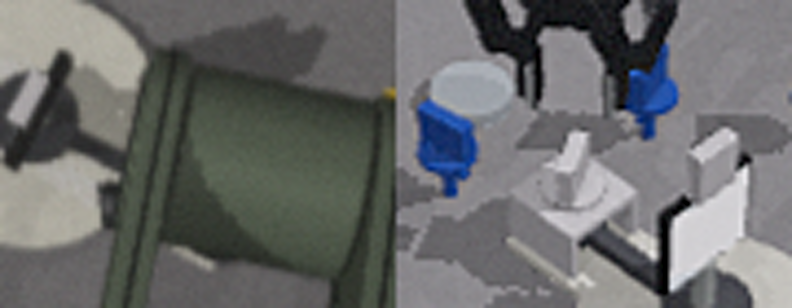

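The top view is blocked by the arm. In the scene view the bar (crop 573,165) lies below and between the two open fingers (crop 530 to 610), so I go down.

carry_out --increments "5 1.5 15 0 0.01 0 0.5;0 0 15 0 0 0 0.5;0 0 15 0 0 0 0.5;0 0 10 0 0 0 0.5;0 0 0 0 0 0 0.5"

```text
t: 4.5
position: [0.5138, -0.0329, 0.0797]
tcp_rot: [0.999, 0.044, 0.005, -0.0]
force: [-0.5, 1.0, -0.4]
opening: 0.0427
grip_force: 0.0
```

```bash
python3 -c "
from h import *
delta([.5075,-.0317,.069],-85.3)
snap('scene','scene2')
b=cv2.imread('pics/scene2.png')[170:230,235:325]
cv2.imwrite('pics/c3.png',cv2.resize(b,None,fx=6,fy=6,interpolation=2))"
```

```text
t 4.5 pos [ 0.5138 -0.0329  0.0797] yawy -84.97 q [-0.23  0.27  1.83  0.    1.03  1.25] open 0.0427 grip 0.0 F [-0.5  1.  -0.4] M [-0.05  0.06  0.02]
shift [-6.3 -1.7 10.6]
rot [ 0.    -0.01   0.006]
```

View pics/c3.png

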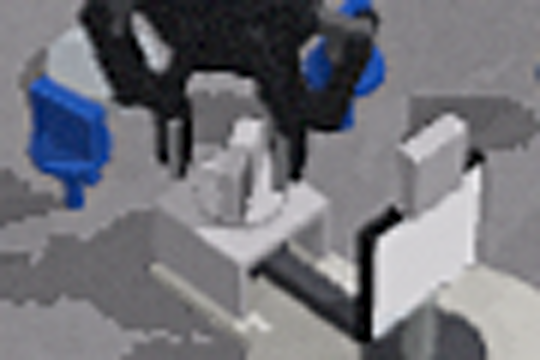

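The bar stands between the fingers, at crop (245,180), with the fingers at (175,150) and (290,150).

carry_out --increments "-6 -1.5 5 0 -0.01 0 0.5;0 0 5 0 0 0 0.5;0 0 0 0 0 0 0.5;0 0 0 0 0 0 0.5"

```text
t: 4.95
position: [0.5074, -0.0318, 0.0692]
tcp_rot: [0.999, 0.044, -0.0, -0.0]
force: [0.6, -0.4, 0.4]
opening: 0.043
grip_force: 0.0
```

```bash
python3 -c "
from h import *
delta([.5075,-.0317,.069],-85.3)"
```

```text
t 4.95 pos [ 0.5074 -0.0318  0.0692] yawy -84.97 q [-0.23  0.28  1.84  0.    1.02  1.25] open 0.043 grip 0.0 F [ 0.6 -0.4  0.4] M [0.01 0.   0.01]
shift [ 0.1 -0.1  0.2]
rot [-0.     0.     0.006]
```

carry_out --increments "0 0 0 0 0 0 0.2;0 0 0 0 0 0 0.1;0 0 0 0 0 0 0;0 0 0 0 0 0 0;0 0 0 0 0 0 0;0 0 0 0 0 0 0" --squeeze 45

```text
t: 5.55
position: [0.5078, -0.032, 0.0695]
tcp_rot: [0.999, 0.044, 0.0, 0.0]
force: [1.3, 0.1, 1.5]
opening: 0.0111
grip_force: 44.1
```

```bash
python3 -c "
from h import *
delta([.5075,-.0317,.069],-85.3)"
```

```text
t 5.55 pos [ 0.5078 -0.032   0.0695] yawy -84.97 q [-0.23  0.28  1.84 -0.    1.02  1.25] open 0.0111 grip 44.1 F [1.3 0.1 1.5] M [ 0.   -0.08 -0.03]
shift [-0.3 -0.3  0.5]
rot [ 0.    -0.001  0.006]
```

carry_out --increments "0 0 0 0 0 -0.1 0;0 0 0 0 0 -0.1 0;0 0 0 0 0 -0.1 0;0 0 0 0 0 -0.1 0;0 0 0 0 0 -0.1 0;0 0 0 0 0 -0.1 0;0 0 0 0 0 -0.1 0;0 0 0 0 0 -0.1 0"

```text
t: 6.35
position: [0.5077, -0.0319, 0.0695]
tcp_rot: [0.902, 0.431, 0.0, 0.0]
force: [-0.7, -0.2, 2.7]
opening: 0.0111
grip_force: 44.3
```

```bash
python3 -c "
from h import *
delta([.5075,-.0317,.069],-29.5)"
```

```text
t 6.35 pos [ 0.5077 -0.0319  0.0695] yawy -38.9 q [-0.23  0.28  1.84  0.    1.02  0.45] open 0.0111 grip 44.3 F [-0.7 -0.2  2.7] M [ 0.08  0.05 -0.03]
shift [ 0.1 -0.3  0.5]
rot [ 0.    -0.    -0.164]
```

carry_out --increments "0 0 0 0 0 -0.05 0;0 0 0 0 0 -0.05 0;0 0 0 0 0 -0.04 0;0 0 0 0 0 -0.04 0;0 0 0 0 0 0 0"

```text
t: 6.85
position: [0.5073, -0.0319, 0.0695]
tcp_rot: [0.861, 0.509, -0.0, -0.0]
force: [-1.7, 0.6, 4.8]
opening: 0.0111
grip_force: 44.6
```

```bash
python3 -c "
from h import *
delta([.5075,-.0317,.069],-29.5)"
```

```text
t 6.85 pos [ 0.5073 -0.0319  0.0695] yawy -28.82 q [-0.23  0.28  1.84 -0.    1.02  0.27] open 0.0111 grip 44.6 F [-1.7  0.6  4.8] M [-0.04  0.3   0.04]
shift [0.3 0.1 0.5]
rot [-0.     0.     0.012]
```

carry_out --increments "0 0 0 0 0 -0.03 0;0 0 0 0 0 -0.03 0;0 0 0 0 0 0 0"

```text
t: 7.15
position: [0.5067, -0.0318, 0.0695]
tcp_rot: [0.845, 0.534, -0.001, -0.001]
force: [-3.8, 0.5, 6.7]
opening: 0.0112
grip_force: 44.9
```

```bash
python3 -c "
from h import *
delta([.5075,-.0317,.069],-29.5)"
```

```text
t 7.15 pos [ 0.5067 -0.0318  0.0695] yawy -25.4 q [-0.23  0.28  1.85 -0.    1.02  0.21] open 0.0112 grip 44.9 F [-3.8  0.5  6.7] M [-0.01  0.65 -0.18]
shift [0.5 0.6 0.5]
rot [-0.002  0.001  0.071]
```

carry_out --increments "0 0 0 0 0 -0.03 0;0 0 0 0 0 0 0"

```text
t: 7.35
position: [0.5067, -0.0318, 0.0695]
tcp_rot: [0.837, 0.546, -0.001, -0.001]
force: [-3.7, 0.5, 7.5]
opening: 0.0112
grip_force: 45.4
```

```bash
python3 -c "
from h import *
delta([.5075,-.0317,.069],-29.5)"
```

```text
t 7.35 pos [ 0.5067 -0.0318  0.0695] yawy -23.75 q [-0.23  0.28  1.85 -0.    1.02  0.18] open 0.0112 grip 45.4 F [-3.7  0.5  7.5] M [-0.04  0.65 -0.46]
shift [0.5 0.7 0.5]
rot [-0.002  0.     0.1  ]
```

The moment rose sharply, so that is the stop. I back off a little and lift.

carry_out --increments "0 0 0 0 0 0.05 0;0 0 -4 0 0 0 0;0 0 -4 0 0 0 0;0 0 -4 0 0 0 0;0 0 0 0 0 0 0"

```text
t: 7.85
position: [0.5081, -0.032, 0.0818]
tcp_rot: [0.85, 0.526, 0.001, 0.001]
force: [0.0, 0.3, -1.1]
opening: 0.011
grip_force: 43.8
```

```bash
python3 -c "
from h import *
delta([.5075,-.0317,.069],-29.5)"
```

```text
t 7.85 pos [ 0.5081 -0.032   0.0818] yawy -26.51 q [-0.23  0.26  1.84  0.    1.04  0.23] open 0.011 grip 43.8 F [ 0.   0.3 -1.1] M [ 0.   -0.03 -0.03]
shift [-0.  -0.6 12.8]
rot [ 0.001 -0.     0.052]
```

carry_out --increments "0 0 -10 0 0 0 0;0 0 -15 0 0 0 0;0 0 -20 0 0 0 0;0 0 -25 0 0 0 0;0 0 -25 0 0 0 0;0 0 -25 0 0 0 0;0 0 0 0 0 0 0"

```text
t: 8.55
position: [0.5105, -0.0325, 0.206]
tcp_rot: [0.85, 0.526, 0.003, 0.003]
force: [0.7, -0.1, -0.1]
opening: 0.0112
grip_force: 43.9
```

```bash
python3 -c "
from h import *
delta([.411,.243,.2])
T=snap('top','top3');S=snap('scene','scene3')
a=cv2.imread('pics/scene3.png')[120:250,240:410]; b=cv2.imread('pics/top0.png')[245:325,160:240]
C=np.zeros((520,800,3),np.uint8);C[:390,:510]=cv2.resize(a,None,fx=3,fy=3,interpolation=2);C[:280,520:800]=cv2.resize(b,None,fx=3.5,fy=3.5,interpolation=2)
cv2.imwrite('pics/c4.png',C)"
```

```text
t 8.55 pos [ 0.5105 -0.0325  0.206 ] yawy -26.52 q [-0.23  0.1   1.74  0.    1.3   0.23] open 0.0112 grip 43.9 F [ 0.7 -0.1 -0.1] M [ 0.04 -0.01 -0.  ]
shift [ 202.1 -212.1    4.5]
```

View pics/c4.png

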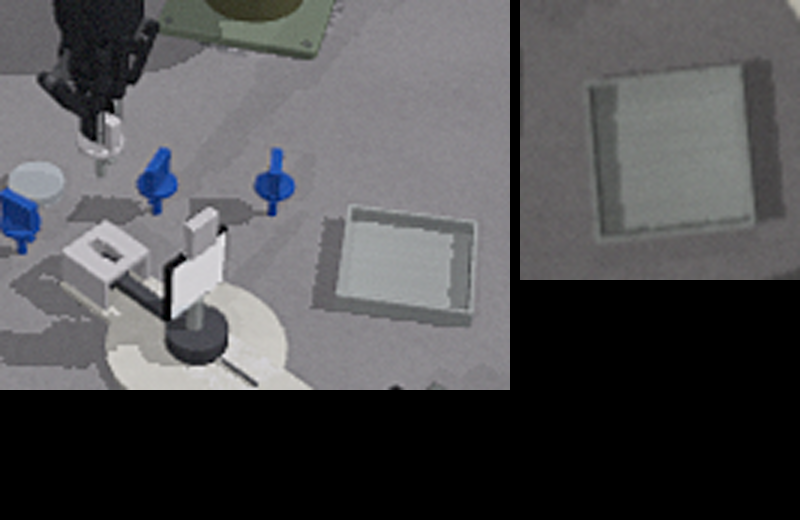

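The knob is out and held. The keyhole shows empty at (105,255). The tray rim corners are visible in both crops.

```bash
python3 -c "
from h import *
T=load('top3');S=load('scene3')
t=np.array([(586,83),(742,64),(753,227),(600,240)])-[520,0];t=(t+.5)/3.5-.5+[160,245]
s=(np.array([(477,222),(350,207),(336,296),(470,314)])+.5)/3-.5+[240,120]
print(plane(T,t,.02).round(4),plane(T,t,.02).mean(0)); print(plane(S,s,.02).round(4),plane(S,s,.02).mean(0))
print([cross(T,t[i],S,s[j]) for i,j in ((0,3),(1,2),(2,1),(3,0))])
"
```

```text
[[0.4636 0.3146 0.02  ]
 [0.4766 0.1869 0.02  ]
 [0.3455 0.1787 0.02  ]
 [0.3376 0.3023 0.02  ]] [0.40581591 0.2456474  0.02      ]
[[0.3392 0.3057 0.02  ]
 [0.3525 0.1792 0.02  ]
 [0.4793 0.1888 0.02  ]
 [0.4676 0.3149 0.02  ]] [0.40969357 0.24714617 0.02      ]
[(array([0.46358352, 0.3152608 , 0.01594465]), np.float64(0.0005274775521359349)), (array([0.47644264, 0.18790355, 0.01679215]), np.float64(0.0012515575952917355)), (array([0.34487596, 0.17900576, 0.01308586]), np.float64(0.0009134190688204101)), (array([0.3370026 , 0.30435626, 0.01739305]), np.float64(0.002908762464003965))]
```

carry_out --increments "29 -31 0 0 0 0 0;29 -31 0 0 0 0 0;29 -31 0 0 0 0 0;29 -31 0 0 0 0 0;29 -31 0 0 0 0 0;29 -31 0 0 0 0 0;29 -31 0 0 0 0 0"

```text
t: 9.35
position: [0.4018, 0.2477, 0.1993]
tcp_rot: [0.851, 0.526, -0.002, -0.0]
force: [-0.1, 0.2, -0.5]
opening: 0.011
grip_force: 44.1
```

carry_out --increments "0 0 0 0 0 0.14 0;0 0 0 0 0 0.14 0;0 0 0 0 0 0.14 0;0 0 0 0 0 0.14 0;0 0 30 0 0 0 0;0 0 30 0 0 0 0;0 0 0 0 0 0 0"

```text
t: 10.05
position: [0.3988, 0.2447, 0.1355]
tcp_rot: [0.963, 0.27, -0.007, 0.001]
force: [-1.0, -1.0, -1.2]
opening: 0.0108
grip_force: 44.1
```

carry_out --increments "0 0 0 0 -0.1 0 0;0 0 0 0 -0.1 0 0;0 0 0 0 -0.1 0 0;0 0 0 0 -0.1 0 0;0 0 0 0 -0.1 0 0;0 0 0 0 -0.1 0 0;0 0 0 0 -0.1 0 0;0 0 0 0 0 0 0"

```text
t: 10.85
position: [0.4044, 0.2469, 0.1389]
tcp_rot: [0.904, 0.254, -0.332, 0.093]
force: [0.2, 0.1, -1.3]
opening: 0.0112
grip_force: 44.2
```

```bash
python3 -c "
from h import *
delta([.407,.2465,.053])
print(Ro.from_quat(sense()['tcp_rot']).as_matrix().round(3))"
```

```text
t 10.85 pos [0.4044 0.2469 0.1389] yawy -58.61 q [ 0.42  0.58  1.41 -0.09  1.85  1.45] open 0.0112 grip 44.2 F [ 0.2  0.1 -1.3] M [ 0.22 -0.33  0.02]
shift [57.1  1.8 64.2]
[[ 0.651  0.521 -0.553]
 [ 0.397 -0.854 -0.337]
 [-0.647 -0.001 -0.762]]
```

carry_out --increments "13 0.5 15 0 0 0 0;13 0.5 15 0 0 0 0;13 0.5 15 0 0 0 0;8 0 9 0 0 0 0;4 0 5 0 0 0 0;0 0 0 0 0 0 0;0 0 0 0 0 0 0"

```text
t: 11.55
position: [0.4061, 0.2461, 0.0641]
tcp_rot: [0.905, 0.254, -0.329, 0.093]
force: [0.3, 0.1, 0.4]
opening: 0.0109
grip_force: 44.2
```

```bash
python3 -c "
from h import *
delta([.407,.2465,.05])"
```

```text
t 11.55 pos [0.4061 0.2461 0.0641] yawy -58.61 q [ 0.42  0.68  1.43 -0.08  1.73  1.46] open 0.0109 grip 44.2 F [0.3 0.1 0.4] M [ 0.25 -0.39 -0.01]
shift [ 9.8  0.2 10.1]
```

carry_out --increments "3.3 0 3.8 0 0 0 0;2.6 0 3 0 0 0 0;0 0 0 0 0 0 0;0 0 0 0 0 0 0"

```text
t: 11.95
position: [0.4056, 0.246, 0.0542]
tcp_rot: [0.904, 0.254, -0.33, 0.093]
force: [-0.5, -0.6, -0.3]
opening: 0.0112
grip_force: 44.2
```

```bash
python3 -c "
from h import *
delta([.407,.2465,.05])"
```

```text
t 11.95 pos [0.4056 0.246  0.0542] yawy -58.61 q [ 0.42  0.7   1.43 -0.08  1.71  1.46] open 0.0112 grip 44.2 F [-0.5 -0.6 -0.3] M [ 0.18 -0.35  0.05]
shift [3.8 0.3 2.2]
```

carry_out --increments "1.3 0 1.5 0 0 0 0;0 0 0 0 0 0 0;1.3 0 1.5 0 0 0 0;0 0 0 0 0 0 0"

```text
t: 12.35
position: [0.4056, 0.246, 0.05]
tcp_rot: [0.904, 0.254, -0.33, 0.093]
force: [0.2, -0.0, -1.3]
opening: 0.011
grip_force: 44.2
```

```bash
python3 -c "
from h import *
delta([.407,.2465,.05])"
```

```text
t 12.35 pos [0.4056 0.246  0.05  ] yawy -58.61 q [ 0.42  0.7   1.43 -0.08  1.71  1.46] open 0.011 grip 44.2 F [ 0.2 -0.  -1.3] M [ 0.23 -0.36 -0.05]
shift [ 1.1  0.2 -0.9]
```

carry_out --increments "1 0 1.1 0 0 0 0;0 0 0 0 0 0 0;0 0 0 0 0 0 0"

```text
t: 12.65
position: [0.4059, 0.2461, 0.0489]
tcp_rot: [0.904, 0.254, -0.33, 0.093]
force: [-0.5, 0.4, -0.1]
opening: 0.011
grip_force: 44.3
```

carry_out --increments "1 0 1.1 0 0 0 0;0 0 0 0 0 0 0;0 0 0 0 0 0 0"

```text
t: 12.95
position: [0.406, 0.2461, 0.048]
tcp_rot: [0.904, 0.254, -0.33, 0.093]
force: [0.1, 0.3, 5.7]
opening: 0.0113
grip_force: 44.9
```

```bash
python3 -c "
from h import *
delta([.407,.2465,.05])
snap('scene','scene5');snap('top','top5')
a=cv2.imread('pics/scene5.png')[140:240,310:420]; b=cv2.imread('pics/top5.png')[245:325,160:240]
C=np.zeros((400,800,3),np.uint8);C[:400,:440]=cv2.resize(a,None,fx=4,fy=4,interpolation=2);C[:320,450:770]=cv2.resize(b,None,fx=4,fy=4,interpolation=2)
cv2.imwrite('pics/c5.png',C)"
```

```text
t 12.95 pos [0.406  0.2461 0.048 ] yawy -58.61 q [ 0.42  0.71  1.43 -0.08  1.7   1.46] open 0.0113 grip 44.9 F [0.1 0.3 5.7] M [-0.17  0.26 -0.01]
shift [-0.5  0.2 -2.2]
```

View pics/c5.png

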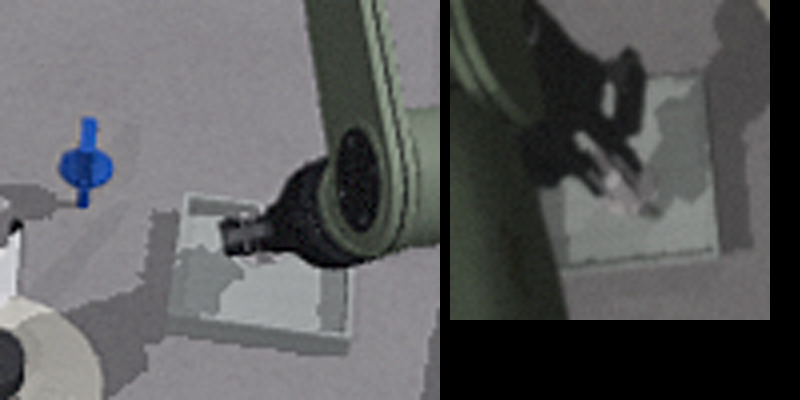

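The stub touches the tray floor (Fz 5.7 N) with the knob inside the tray, at about (615,180) in the top crop. I open gently.

carry_out --increments "0 0 0 0 0 0 0.14;0 0 0 0 0 0 0.15;0 0 0 0 0 0 0.16;0 0 0 0 0 0 0.18;0 0 0 0 0 0 0.2;0 0 0 0 0 0 0.25;0 0 0 0 0 0 0.35;0 0 0 0 0 0 0.45" --squeeze 20

```text
t: 13.85
position: [0.4057, 0.246, 0.0472]
tcp_rot: [0.904, 0.254, -0.33, 0.093]
force: [-1.0, 0.1, 1.3]
opening: 0.0383
grip_force: 0.0
```

carry_out --increments "0 0 0 0 0 0 0.55;0 0 -5 0 0 0 0.6;0 0 -15 0 0 0 0.6;0 0 -25 0 0 0 0.6;0 0 -30 0 0 0 0.6;0 0 -30 0 0 0 0.6;0 0 -30 0 0 0 0.6;0 0 0 0 0 0 0.6"

```text
t: 14.65
position: [0.4844, 0.2935, 0.1552]
tcp_rot: [0.906, 0.254, -0.325, 0.092]
force: [0.5, 0.2, 0.8]
opening: 0.0512
grip_force: 0.0
```

```bash
python3 -c "
from h import *
delta([.566,.074,.2],60.4)
snap('scene','scene6');snap('top','top6')
a=cv2.imread('pics/scene6.png')[140:240,310:420]; b=cv2.imread('pics/top6.png')[245:325,160:240]
C=np.zeros((400,800,3),np.uint8);C[:400,:440]=cv2.resize(a,None,fx=4,fy=4,interpolation=2);C[:320,450:770]=cv2.resize(b,None,fx=4,fy=4,interpolation=2)
cv2.imwrite('pics/c6.png',C)"
```

```text
t 14.65 pos [0.4844 0.2935 0.1552] yawy -58.61 q [ 0.43  0.73  1.12 -0.08  1.97  1.45] open 0.0512 grip 0.0 F [0.5 0.2 0.8] M [ 0.16 -0.25 -0.06]
shift [-62.8 229.9  -6. ]
rot [-0.71   0.42  -1.981]
```

View pics/c6.png

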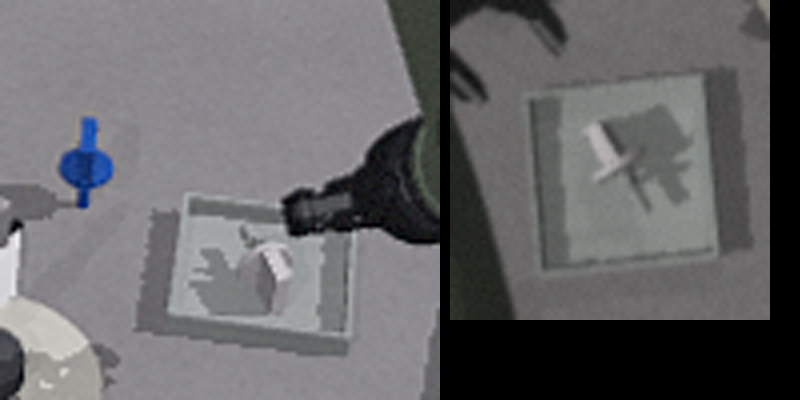

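The knob lies on its side wholly inside the tray, with its head at about (600,150) and its stub at (645,205) in the top crop. Now to the tab.

carry_out --increments "0 0 -20 0 0.14 0 0.6;0 0 -20 0 0.14 0 0.6;0 0 -20 0 0.14 0 0.6;0 0 -20 0 0.14 0 0.6;0 0 0 0 0.14 -0.1 0.6;0 0 0 0 0 -0.14 0.6;0 0 0 0 0 -0.14 0.6;0 0 0 0 0 -0.14 0.6"

```text
t: 15.55
position: [0.5097, 0.3098, 0.2186]
tcp_rot: [0.863, 0.506, -0.011, -0.003]
force: [-0.4, 0.7, 0.5]
opening: 0.0514
grip_force: 0.0
```

carry_out --increments "0 0 0 0 0 -0.14 0.6;0 0 0 0 0 -0.14 0.6;0 0 0 0 0 -0.14 0.6;0 0 0 0 0 -0.14 0.6;0 0 0 0 0 -0.14 0.6;0 0 0 0 0 -0.14 0.6;0 0 0 0 0 -0.14 0.6;0 0 0 0 0 -0.14 0.6"

```text
t: 16.35
position: [0.51, 0.3099, 0.2182]
tcp_rot: [0.462, 0.887, -0.008, -0.008]
force: [-0.1, -0.3, -0.7]
opening: 0.0513
grip_force: 0.0
```

carry_out --increments "0 0 0 0 0 -0.14 0.6;0 0 0 0 0 -0.14 0.6;0 0 0 0 0 -0.14 0.6;0 0 0 0 0 0 0.6;0 0 0 0 0 0 0.6"

```text
t: 16.85
position: [0.5107, 0.3103, 0.219]
tcp_rot: [0.271, 0.962, -0.006, -0.009]
force: [0.1, -0.2, -0.8]
opening: 0.0511
grip_force: 0.0
```

```bash
python3 -c "
from h import *
delta([.566,.074,.25],60.4)"
```

```text
t 16.85 pos [0.5107 0.3103 0.219 ] yawy 58.51 q [ 0.4   0.28  1.49  0.    1.39 -0.62] open 0.0511 grip 0.0 F [ 0.1 -0.2 -0.8] M [ 0.02 -0.07 -0.02]
shift [-170.1 -173.1  -30.8]
rot [-0.016 -0.015 -0.033]
```

carry_out --increments "-28 -28.5 -2 -0.016 -0.015 -0.033 0.6;-28 -28.5 -2 0 0 0 0.6;-28 -28.5 -2 0 0 0 0.6;-28 -28.5 0 0 0 0 0.6;-28 -28.5 0 0 0 0 0.6;-28 -28.5 0 0 0 0 0.6;0 0 0 0 0 0 0.6;0 0 0 0 0 0 0.6"

```text
t: 17.65
position: [0.5725, 0.0781, 0.2257]
tcp_rot: [0.256, 0.967, 0.001, 0.001]
force: [-1.2, 0.4, 0.3]
opening: 0.0514
grip_force: 0.0
```

```bash
python3 -c "
from h import *
delta([.566,.074,.15],60.4)"
```

```text
t 17.65 pos [0.5725 0.0781 0.2257] yawy 60.33 q [-0.02  0.22  1.55  0.    1.37 -1.07] open 0.0514 grip 0.0 F [-1.2  0.4  0.3] M [-0.02 -0.04 -0.05]
shift [ 3.7 -7.  75.6]
rot [ 0.002  0.    -0.001]
```

carry_out --increments "3.5 -6.5 10 0 0 0 0.6;0 0 15 0 0 0 0.6;0 0 0 0 0 0 0.6;0 0 0 0 0 0 0.6"

```text
t: 18.05
position: [0.5656, 0.0759, 0.1998]
tcp_rot: [0.254, 0.967, 0.001, -0.0]
force: [-0.1, 0.5, -0.7]
opening: 0.0512
grip_force: 0.0
```

```bash
python3 -c "
from h import *
delta([.566,.074,.15],60.4)
S=snap('scene','scene7');T=snap('top','top7')
a=cv2.imread('pics/scene7.png')[150:250,250:370]; b=cv2.imread('pics/top7.png')[205:275,235:325]
C=np.zeros((400,800,3),np.uint8);C[:400,:480]=cv2.resize(a,None,fx=4,fy=4,interpolation=2);C[:245,482:797]=cv2.resize(b,None,fx=3.5,fy=3.5,interpolation=2)
cv2.imwrite('pics/c7.png',C)"
```

```text
t 18.05 pos [0.5656 0.0759 0.1998] yawy 60.62 q [-0.02  0.23  1.6   0.    1.31 -1.08] open 0.0512 grip 0.0 F [-0.1  0.5 -0.7] M [-0.03 -0.02  0.01]
shift [-1.3 -1.5 49.8]
rot [ 0.001 -0.001  0.004]
```

View pics/c7.png

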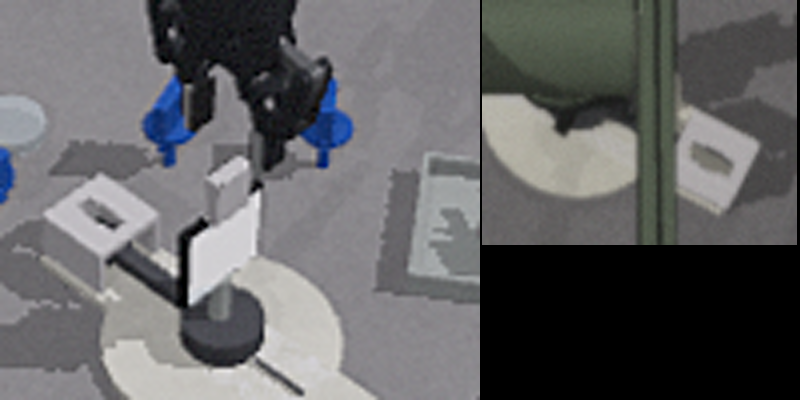

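The tab, at (228,180), lies below and between the fingers at (200,105) and (268,150). I go down and grip.

carry_out --increments "-1 -1.5 15 0 0 0 0.6;0 0 15 0 0 0 0.6;0 0 10 0 0 0 0.6;0 0 8 0 0 0 0.6;0 0 0 0 0 0 0.6;0 0 0 0 0 0 0.6"

```text
t: 18.75
position: [0.5669, 0.0732, 0.1529]
tcp_rot: [0.254, 0.967, 0.001, 0.001]
force: [-0.6, 0.5, 0.5]
opening: 0.0513
grip_force: 0.0
```

carry_out --increments "0 0 0 0 0 0 0.3;0 0 0 0 0 0 0.2;0 0 0 0 0 0 0.1;0 0 0 0 0 0 0;0 0 0 0 0 0 0;0 0 0 0 0 0 0;0 0 0 0 0 0 0" --squeeze 30

```text
t: 19.45
position: [0.5672, 0.073, 0.1539]
tcp_rot: [0.254, 0.967, 0.001, 0.002]
force: [-1.2, -1.5, 6.5]
opening: 0.0115
grip_force: 33.9
```

```bash
python3 -c "
from h import *
delta([.566,.074,.15],60.4)"
```

```text
t 19.45 pos [0.5672 0.073  0.1539] yawy 60.56 q [-0.02  0.28  1.64  0.    1.22 -1.08] open 0.0115 grip 33.9 F [-1.2 -1.5  6.5] M [-0.37  0.34 -0.01]
shift [1.6 0.3 3.9]
rot [0.002 0.003 0.003]
```

carry_out --increments "0 0 0 0 0 0.1 0;0 0 0 0 0 0.1 0;0 0 0 0 0 0.1 0;0 0 0 0 0 0.1 0;0 0 0 0 0 0.1 0;0 0 0 0 0 0 0"

```text
t: 20.05
position: [0.5661, 0.0718, 0.1539]
tcp_rot: [0.486, 0.874, -0.001, 0.001]
force: [-5.7, -4.8, 8.5]
opening: 0.0113
grip_force: 34.3
```

```bash
python3 -c "
from h import *
delta([.566,.074,.15],-2)"
```

```text
t 20.05 pos [0.5661 0.0718 0.1539] yawy 31.83 q [-0.02  0.28  1.64 -0.    1.22 -0.58] open 0.0113 grip 34.3 F [-5.7 -4.8  8.5] M [-0.87  0.83  0.11]
shift [2.  1.  3.9]
rot [0.    0.002 0.59 ]
```

carry_out --increments "0 0 0 0 0 0.1 0;0 0 0 0 0 0.1 0;0 0 0 0 0 0.1 0;0 0 0 0 0 0.1 0;0 0 0 0 0 0.1 0;0 0 0 0 0 0.05 0;0 0 0 0 0 0.04 0;0 0 0 0 0 0 0"

```text
t: 20.85
position: [0.5643, 0.0713, 0.1539]
tcp_rot: [0.719, 0.695, -0.002, -0.0]
force: [-10.5, -6.9, 12.2]
opening: 0.0112
grip_force: 35.0
```

```bash
python3 -c "
from h import *
delta([.566,.074,.15],-2)
S=snap('scene','scene8');T=snap('top','top8')
a=cv2.imread('pics/scene8.png')[190:270,240:340]; b=cv2.imread('pics/top8.png')[195:275,225:325]
cv2.imwrite('pics/c8.png',np.hstack([cv2.resize(x,None,fx=4,fy=4,interpolation=2) for x in (a,b)]))"
```

```text
t 20.85 pos [0.5643 0.0713 0.1539] yawy -1.9 q [-0.02  0.28  1.64 -0.    1.23  0.01] open 0.0112 grip 35.0 F [-10.5  -6.9  12.2] M [-1.17  1.57  0.14]
shift [2.8 1.6 3.9]
rot [-0.003  0.003  0.002]
```

View pics/c8.png

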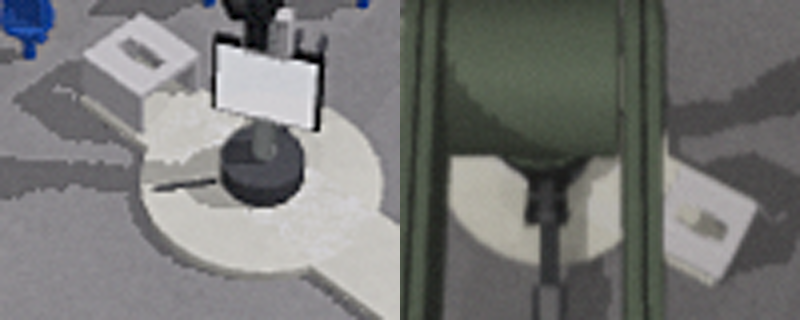

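carry_out --increments "-1 -1.5 -0.5 0 0 0 0;-1 -1.5 -0.5 0 0 0 0;0 0 0 0 0 0 0;0 0 0 0 0 0 0"

```text
t: 21.35
position: [0.5641, 0.0712, 0.154]
tcp_rot: [0.719, 0.695, 0.001, 0.001]
force: [0.5, -2.6, -0.3]
opening: 0.0113
grip_force: 33.3
```

```bash
python3 -c "
from h import *
delta([.566,.074,.15],-2)
S=snap('scene','scene9')
for z in (.012,.016,.02):
    p=plane(S,(np.array([(153,189),(215,181)])+.5)/4-.5+[240,190],z)[:,:2]; d=p[0]-p[1]
    for h in ([.566,.0735],[.564,.0715]):
        h=np.array(h);w=p[0]-h;v=np.array([.7025,-.211])-h
        print(z,p.round(4).tolist(),'seg',np.degrees(np.arctan2(d[1],d[0])).round(1),'tip from hinge',np.degrees(np.arctan2(w[1],w[0])).round(1),np.linalg.norm(w).round(4),'vial',np.degrees(np.arctan2(v[1],v[0])).round(1))
b=cv2.imread('pics/scene9.png')[180:265,165:330]
cv2.imwrite('pics/c9.png',cv2.resize(b,None,fx=4.8,fy=4.8,interpolation=2))"
```

```text
t 21.35 pos [0.5641 0.0712 0.154 ] yawy -1.89 q [-0.03  0.27  1.64  0.    1.22  0.01] open 0.0113 grip 33.3 F [ 0.5 -2.6 -0.3] M [-0.55 -0.06  0.1 ]
shift [2.8 1.7 4. ]
rot [ 0.003 -0.001  0.002]
0.012 [[0.5988, 0.0035], [0.5797, 0.0431]] seg -64.2 tip from hinge -64.9 0.0774 vial -64.4
0.012 [[0.5988, 0.0035], [0.5797, 0.0431]] seg -64.2 tip from hinge -62.9 0.0764 vial -63.9
0.016 [[0.6022, 0.0045], [0.5832, 0.044]] seg -64.2 tip from hinge -62.3 0.0779 vial -64.4
0.016 [[0.6022, 0.0045], [0.5832, 0.044]] seg -64.2 tip from hinge -60.3 0.0771 vial -63.9
0.02 [[0.6056, 0.0056], [0.5866, 0.0449]] seg -64.2 tip from hinge -59.8 0.0786 vial -64.4
0.02 [[0.6056, 0.0056], [0.5866, 0.0449]] seg -64.2 tip from hinge -57.8 0.078 vial -63.9
```

View pics/c9.png

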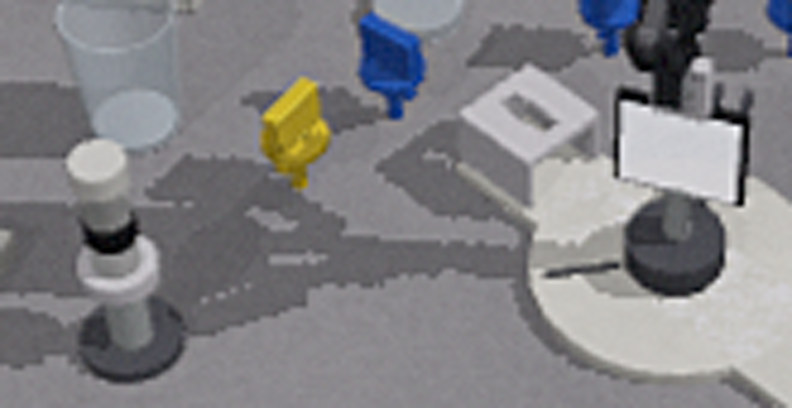

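The needle, from (545,275) to (620,265), points at the vial, whose band is at (108,233). A subpixel line fit gives a last check.

```bash
python3 -c "
from h import *
S=load('scene9');g=cv2.cvtColor(S['pixels'],cv2.COLOR_RGB2GRAY).astype(float)
pts=[]
for u in range(281,293):
    v0=180+(275+(u-278.5)*4.8*(265-275)/75)/4.8; r=np.arange(int(v0)-4,int(v0)+6); w=np.clip(np.median(g[r,u])-25-g[r,u],0,None)
    if w.sum()>0: pts.append((u,(w*r).sum()/w.sum()))
print(np.round(pts,2).tolist())
vx,vy,x,y=cv2.fitLine(np.array(pts,np.float32),cv2.DIST_HUBER,0,.01,.01).ravel()
uv=[(u,y+(u-x)*vy/vx) for u in (279,293)]
p=plane(S,uv,.012)[:,:2];d=p[0]-p[1]
a=np.arctan2(d[1],d[0]);h=np.array([.5645,.0747])
n=np.array([-np.sin(a),np.cos(a)]);v=np.array([.7025,-.211])-h
print(p,'dir',np.degrees(a),'hinge off line mm',(h-p[0])@n*1000,'vial dir',np.degrees(np.arctan2(v[1],v[0])),'vial off line mm',(v+h-p[0])@n*1000)
"
```

```text
[[281.0, 236.54], [282.0, 236.28], [283.0, 236.16], [284.0, 235.79], [285.0, 235.74], [286.0, 235.67], [287.0, 235.7], [288.0, 235.56], [289.0, 235.53], [290.0, 235.41], [291.0, 235.07], [292.0, 234.9]]
[[0.59724302 0.00626604]
 [0.57988417 0.04203108]] dir -64.11001207040376 hinge off line mm 0.4245857837653112 vial dir -64.21833538712411 vial off line mm -0.1752685973565038
```

carry_out --increments "0 0 0 0 0 0 0;0 0 0 0 0 0 0;0 0 0 0 0 0 0;0 0 0 0 0 0 0"

```text
t: 21.8
position: [0.5641, 0.0712, 0.154]
tcp_rot: [0.719, 0.695, 0.002, 0.001]
force: [2.7, -2.7, -2.2]
opening: 0.0115
grip_force: 32.9
```

```bash
python3 -c "
from h import *
delta([.566,.074,.15],-2)
from workcell import sign_off
print(sign_off())"
```

```text
t 21.8 pos [0.5641 0.0712 0.154 ] yawy -1.9 q [-0.03  0.27  1.64  0.    1.22  0.01] open 0.0115 grip 32.9 F [ 2.7 -2.7 -2.2] M [-0.66 -0.27  0.1 ]
shift [2.8 1.8 4. ]
rot [ 0.003 -0.001  0.002]
the job is handed in; nothing more can be done
None
```

Job handed in after about 22 s: the knob lies in the tray, and the gripper still holds the mirror with the needle measured within about 0.1° of the vial's direction; no verdict was returned.

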